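# Mount the studded concrete core in the length comparator

## Task

Mount the concrete core that has a steel stud at each end in the length comparator: slide the tailstock back, lay the core down gently (do not drop it) on the two V rests, then slide the tailstock forward until the studs are fully home in the cups of both stocks, and let go. Leave the plain core in its rack berth and the other specimens and the tube on the bench where they are.

Things in the scene. Friction and masses are not known exactly. Their poses are not given: they have to be found in the camera images.
- comparator: Bench length comparator, fixed. Grey bed 100 mm wide (x), y from -280 to +160 mm, rail tops 32 mm above the bench. Origin on the bench under the middle between the V rests; y runs along the bed to the fixed headstock, z up. Headstock: grey block 60 mm wide, y 89 to 134 mm, 105 mm high, dial gauge on top to 122 mm. The tailstock is at the -y end.
- rest_mid (a point): Point on the measuring axis (along y, 85 mm above the bench) midway between the V rests: where the middle of the mounted core must lie. Axes as the comparator. The rests (45 degree faces, 16 mm long, centred at y = +45 and -45 mm, 52 mm wide at the top, top edges at axis height) carry a 38 mm core on the axis; between them it is free down to the rails.
- head_cup (a point): Centre of the floor of the headstock's cup, on the measuring axis at y = 85 mm in the comparator's frame. The cup faces the tailstock (-y): outer diameter 28 mm, bore 18 mm, 8 mm deep, so its rim is at y = 77 mm. Axes as the comparator.
- tail_cup (a point): Centre of the floor of the tailstock's cup (same sizes, facing +y), on the measuring axis at y = -(65 mm + q), q being the tailstock's joint value; its rim is at y = -(57 mm + q). Cup floors are 150 mm + q apart, rims 134 mm + q. Axes as the comparator.
- tailstock (a joint): Slide of the tailstock in m, 0 to 0.08, growing as it is drawn back from the headstock (towards the comparator's -y). It stays where it is left; about 3 N of sliding friction. Starts between 0 and 0.018, too close for the core to go in. With the core fully home in both cups it reads 0.020.
- tail_handle (a point): Grip point on the upright flat steel bar on top of the tailstock, 145 mm above the bench, on the bar's centre line, at y = -(109 mm + q). Bar: 16 mm thick along y, 34 mm wide along x, from 108 to 163 mm above the bench. Tailstock block: 66 mm wide, top at 108 mm, y from -(69 mm + q) to -(129 mm + q). Axes as the comparator.
- core: The core to mount: concrete cylinder, 38 mm diameter, 140 mm long along its own y, with a 12 mm steel stud, 15 mm long, tapered tip, on the axis of each end: 170 mm over all. Origin at its centre. About 0.4 kg. Both ends are alike; either way round will do. Starts lying level in one of the rack's two berths, axis 60 mm above the bench.
- rack: Fixed wooden rack, base 200 mm (x) by 130 mm (y), 15 mm thick, origin under its centre on the bench. Two berths along y at x = -47.5 and +47.5 mm, each of two V rests (16 mm long, centred at y = +45 and -45 mm, top edges level with the core's axis 60 mm above the bench; free between them down to the base).
- stud_a (a point): Tip of the stud at the core's own +y end, on the axis, 85 mm from its centre.
- stud_b (a point): Tip of the stud at the core's own -y end, on the axis, 85 mm from its centre.
- plain_core: The other core in the rack, to be left alone: concrete cylinder 38 mm in diameter, 140 mm long along its own y, flat ends and no studs. Origin at its centre, on its axis.
- tin: Bystander: round steel sample tin, 68 mm diameter, 40 mm high, standing on the bench; origin under its centre.
- tube: Bystander: white sample tube with a screw cap, 32 mm diameter, 115 mm high, standing on the bench; origin under its centre.
- stub: Bystander: thicker concrete cylinder standing upright, 54 mm diameter, 100 mm high; origin under its centre.
Things that resemble listed ones, but are neither listed nor needed, are in the scene too. Leave any green look-alike of the core alone.

How it is judged:
On the way, in this order (a step that is already met when the one before it is completed fails the run):
1. the tailstock is slid back (value of joint tailstock above 0.03 m), for 0.2 s.
2. the studded core lies on the two V rests, between the stocks (x of core in the frame of rest_mid between -0.004 and 0.004 m and z of core in the frame of rest_mid between -0.004 and 0.004 m and distance between core and rest_mid below 0.045 m and angle between the y axis of core and the y axis of comparator, either way round below 0.05 rad), for 0.2 s.
At the end, for the whole second after the job is handed in: The studded core lies at rest, its centre within 5 mm of the mounting point and its axis within 0.04 rad of the measuring axis; tailstock joint 0.017 to 0.024 (both studs home, end play under 4 mm). Plain core within 20 mm, tin, tube and thick cylinder within 30 mm of their starts (distance between core and rest_mid below 0.005 m and angle between the y axis of core and the y axis of comparator, either way round below 0.04 rad and value of joint tailstock between 0.017 and 0.024 m and linear speed of core below 0.02 m/s and distance of plain_core from where it was at the start of the episode below 0.02 m and distance of each of tin, tube, stub from where it was at the start of the episode below 0.03 m); the robot touches nothing.
It fails at once if the core is dropped (it moves faster than 0.5 m/s with no finger on it) (linear speed of core above 0.5 m/s and contact force between the fingers and core below 0.1 N).
It fails at once if the plain core is taken out of its berth (distance of plain_core from where it was at the start of the episode above 0.04 m).
It fails at once if a bystander is knocked over (angle between any of tin, tube, stub's own z axis and vertical above 0.6 rad).
It also fails if it takes over 64 s, if anything falls off the work surface, if the arm or the gripper's body presses on something with over 40 N, if the wrist force passes 120 N, or if a joint passes its speed limit or range.

## Robot

A 6-joint arm with a two-finger parallel gripper is mounted at the origin on the work surface. World frame = base frame: x ahead of the robot, y to its left, z up, the work surface at z = 0. Lengths are in m, angles in rad, forces in N, time in s.
With the tool pointing down it reaches from about 0.35 to 0.775 m from the base axis. Payload 5.5 kg.
Tool frame: the origin (TCP) lies at the very end of the fingers, on their centre line; the grasp point (between the pads) lies 19 mm behind it; x points along the fingers, y is the direction in which the jaws open and shut, and the axes are right-handed (so a half turn about x gives the same grasp; the last joint's range is limited). The gripper opens to 85 mm and grips with 20 to 120 N. Pads are 22 mm wide; open, the fingers measure 114 mm over their backs; the gripper's body (76 mm by 85 mm) begins 54 mm behind the grasp point. The pads swing forward as they close: fully open they stand 13 mm farther back than shut.
Start: joints at [-1.432, 0.313, 0.046, 1.304, 0, 1.431], TCP at [0.158, -0.553, 0.231] pointing down, gripper open.
Joint ranges: [-2.76, 2.76], [-0.86, 1.69], [-1.03, 1.26], [-2.2, 2.34], [-1.47, 1.5], [-3.14, 3.14]. Speed limits (rad/s): [2.57, 2.57, 3.14, 3.14, 3.14, 3.14].

## Interface

Orientations are given as a unit quaternion [w, x, y, z].
In Python, from workcell import env gives the robot as it stands.
- The arm moves only by the tool servo_tool, never from a script. Its argument "increments" is a list of rows, each an object with "offset": the shift along the tool's x, y, z in cm, a list of three; "yaw": the turn about the tool's x in degrees. In form: [{"offset": [x, y, z], "yaw": yaw}, ...]. A call has exactly 8 rows; each row is the pose to reach, as a shift and turn from the pose commanded when the call began, along the tool's axes at that moment; what a row does not reach only later rows make up. A row lasts 1/10 s, in which the tool goes at most 50 mm and 8.59 degrees, less where a joint would pass 70% of its speed; a pose out of reach is approached as far as the arm can. A call with a gripper value outside its range is refused whole. "claw" is the opening, from 0 (shut) to 1 (fully open), set as the call begins (left out, the last holds). The fingers move at their own pace and stop on an object; "force" is the grip in N (left out, the last holds). Time passes only in rows, so rows that repeat a pose let the fingers close, or fill a call up. It gives the time, the measured TCP pose, the force and the opening at its end, in the units of the state.
- env.get_state(): the state, without advancing time (a new reading comes with each control period).
- env.read_camera(name): name is "side" or "top" or "wrist"; returns (picture, depth): 420x560x3 uint8, red, green, blue; 420x560 float32, m along the optical axis (not along the pixel's ray), 0 where there is no reading.
- env.camera_model(name): a dict with "vertical_fov" (degrees; the focal length in pixels is half the picture's height over the tangent of half this angle, whatever the lens; pixels are square), "cx", "cy" (the principal point, pixels), "world_from_camera" (4x4, takes a point from camera to world coordinates). Camera axes: x right, y up, looking along -z (the intrinsics and any distortion apply to the point x, -y, -z); pixel columns grow to the right and rows downward; lengths in m; the calibration is good to about 2 mm. The wrist camera is an equidistant fisheye: a pixel r from the principal point sees the ray r / f radians off the axis. A picture is of the moment at which its call begins: read the wrist's pose just before it. camera_model takes no time and is no camera call; for the wrist camera it gives the pose at the moment of the call.
- env.hand_in(): hands the job in, once; it reports no verdict.
The state is a dict: "clock": time; "joint_pos": joint angles; "qvel": joint speeds; "tau": joint torques, N m; "tcp_pos": TCP position; "orientation": TCP orientation; "wrist_force": force on the tool from outside, world axes, zero at the start; "ft_torque": the same for the moment, N m; "finger_gap": finger opening in m.
Only numpy, scipy, OpenCV 4.12 (cv2) and the standard library are available. Lean on these libraries where they do the work, as an engineer would, in place of code of your own. Each camera call takes 0.05 s, during which the arm holds its last target.

## Working session

There is one attempt and no reset: what is moved stays moved. The work goes in short steps, Python scripts to look and compute and a tool call to move; the robot and the scene stay as the last step left them, time stands still between calls to the robot, and variables do not carry over. Pictures are saved under pics/ and viewed, and the job is handed in when it is done.

Besides the shell and the picture viewer there is one more tool, called after "Emit:" by a JSON object that holds its "method" and its "body". servo_tool: Moves the arm, as the interface text tells. Its arguments: {"type":"object","properties":{"increments":{"type":"array","items":{"type":"object","properties":{"offset":{"type":"array","items":{"type":"number"}},"yaw":{"type":"number"}}}},"claw":{"type":"number"},"force":{"type":"number"}},"required":["increments"]}

```bash
ls; mkdir -p pics
python3 - <<'E'
from workcell import env
import cv2,numpy as np
print(env.get_state())
for n in ["side","top"]:
    p,d=env.read_camera(n)
    cv2.imwrite(f"pics/{n}0.png",p[...,::-1]); np.savez(f"{n}0.npz",p=p,d=d)
    m=env.camera_model(n);print(n,m); np.savez(f"{n}m.npz",**{k:np.array(v) for k,v in m.items()})
E
```

```text
pics
{'clock': 0.0, 'joint_pos': array([-1.43161963e+00,  3.13983167e-01,  4.50008694e-02,  1.30363608e+00,
        1.78689520e-05,  1.43120479e+00]), 'qvel': array([ 5.27927242e-04, -1.63195110e-04, -6.81116908e-04, -9.74539487e-05,
       -3.59381639e-04,  5.68112198e-04]), 'tau': array([-8.79477302e-04, -4.80629575e+01,  2.98530579e+01,  1.97017263e-02,
       -1.57771728e-04,  1.99026084e-05]), 'tcp_pos': array([ 0.15815215, -0.55228675,  0.23042765]), 'orientation': array([ 0.09759639,  0.70025524,  0.09888478, -0.70024234]), 'wrist_force': array([ 0.09558533,  0.49956423, -0.70051074]), 'ft_torque': array([-0.00787336, -0.02917492, -0.01175961]), 'finger_gap': 0.08513998849889663}
side {'vertical_fov': 51.32389545755763, 'cx': 279.3477256056105, 'cy': 210.5516257065342, 'world_from_camera': array([[-0.96125794,  0.14803207, -0.23252888,  0.22995898],
       [-0.2750453 , -0.57095542,  0.77353732,  1.29607199],
       [-0.01825529,  0.80752487,  0.58955096,  0.97793908],
       [ 0.        ,  0.        ,  0.        ,  1.        ]])}
top {'vertical_fov': 48.53520611246205, 'cx': 281.5367644605678, 'cy': 201.17498806555102, 'world_from_camera': array([[-0.01790192,  0.98732842, -0.15767721,  0.38889665],
       [-0.99974369, -0.01986216, -0.01086485,  0.19441737],
       [-0.01385898,  0.1574423 ,  0.98743094,  1.26760203],
       [ 0.        ,  0.        ,  0.        ,  1.        ]])}
```

View pics/top0.png

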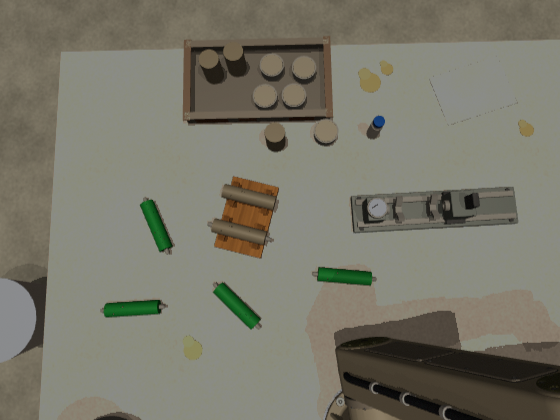

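View pics/side0.png

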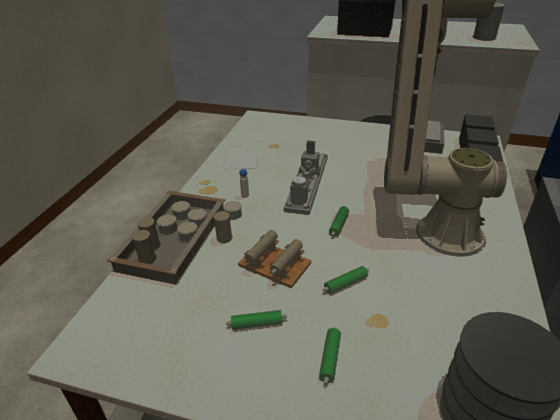

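The top view shows the rack at about (247,217). The studded core is its lower core at (240,232), with stud tips near 209 and 272. The plain core is at (249,197). The comparator spans (352–517, 210), with the headstock dial at (376,208) and the tailstock bar near (470,201). Next I'll measure these points.

```bash
cat > h.py <<'E'
import numpy as np,cv2
def load(n,k=0):
    z=np.load(f"{n}{k}.npz");m=np.load(f"{n}m.npz");return z['p'],z['d'],m
def cloud(d,m):
    H,W=d.shape;f=H/2/np.tan(np.radians(float(m['vertical_fov']))/2)
    v,u=np.mgrid[:H,:W]
    X=(u-m['cx'])/f*d;Y=-(v-m['cy'])/f*d
    T=m['world_from_camera'];P=np.stack([X,Y,-d],-1)@T[:3,:3].T+T[:3,3]
    P[d==0]=np.nan;return P
def topproj(P,m,H=420):
    f=H/2/np.tan(np.radians(float(m['vertical_fov']))/2)
    T=np.linalg.inv(m['world_from_camera']);c=np.asarray(P)@T[:3,:3].T+T[:3,3]
    return np.stack([m['cx']+f*c[...,0]/-c[...,2],m['cy']-f*c[...,1]/-c[...,2]],-1)
E
python3 - <<'E'
from h import *
p,d,m=load('top');P=cloud(d,m)
print('bench',[np.round(P[r,c],4) for r,c in [(150,170),(250,290),(100,430),(180,400)]])
for nm,(r0,r1,c0,c1) in dict(comp=(180,240,340,525),rack=(170,265,200,285)).items():
    Z=P[r0:r1,c0:c1,2]
    print(nm,np.histogram(Z[np.isfinite(Z)],bins=np.arange(0,.18,.01)))
    im=cv2.resize(p[r0:r1,c0:c1,::-1],None,fx=4.3,fy=4.3,interpolation=cv2.INTER_CUBIC)
    zc=cv2.applyColorMap((np.clip(np.nan_to_num(Z)/.17,0,1)*255).astype(np.uint8),cv2.COLORMAP_JET)
    zc=cv2.resize(zc,(im.shape[1],im.shape[0]),interpolation=cv2.INTER_NEAREST)
    cv2.imwrite(f'pics/z_{nm}.png',(np.vstack if nm=='comp' else np.hstack)([np.clip(im.astype(int)*1.6,0,255).astype(np.uint8),zc]))
E
```

```text
bench [array([7.433e-01, 5.195e-01, 5.000e-04]), array([0.4568, 0.1878, 0.0018]), array([ 8.740e-01, -2.188e-01, -2.000e-04]), array([ 0.6437, -0.1199,  0.0018])]
comp (array([3237,  413, 2554, 1039,  155,  118,  135,  201,  176,  119,  472,
        231,  300,   23,   26,   32,   91]), array([0.  , 0.01, 0.02, 0.03, 0.04, 0.05, 0.06, 0.07, 0.08, 0.09, 0.1 ,
       0.11, 0.12, 0.13, 0.14, 0.15, 0.16, 0.17]))
rack (array([2415, 1750,   53,    2,   19,  273,  280, 1124,  192,    0,    0,
          0,    0,    0,    0,    0,    0]), array([0.  , 0.01, 0.02, 0.03, 0.04, 0.05, 0.06, 0.07, 0.08, 0.09, 0.1 ,
       0.11, 0.12, 0.13, 0.14, 0.15, 0.16, 0.17]))
```

View pics/z_comp.png

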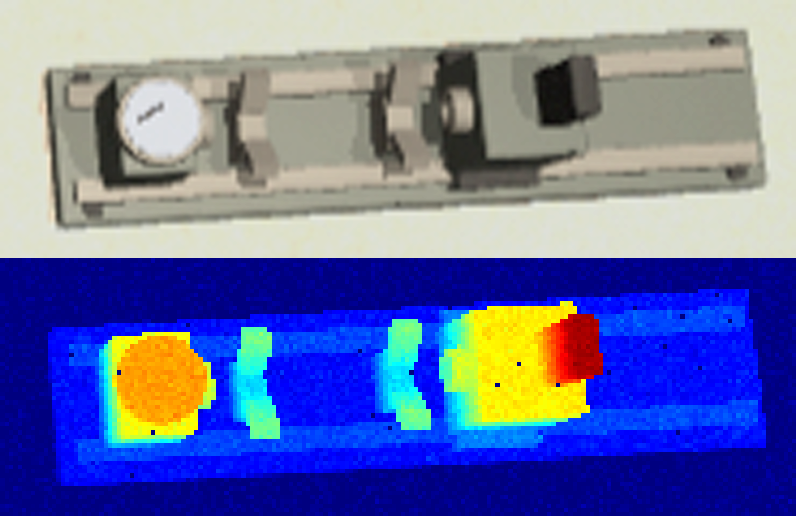

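View pics/z_rack.png

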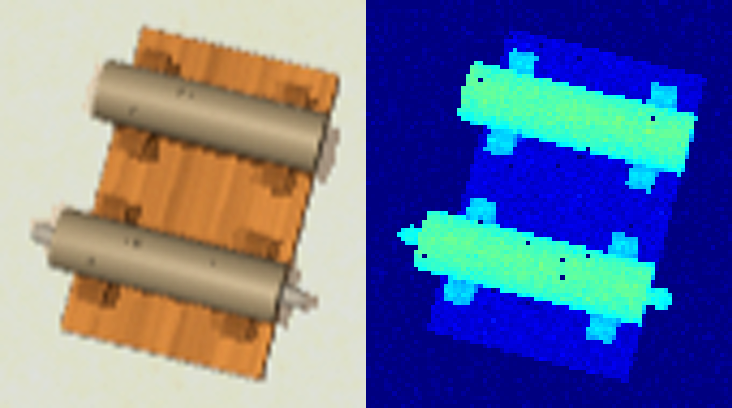

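```bash
cat > fit.py <<'E'
from h import *
from scipy.optimize import minimize
p,d,m=load('top');P=cloud(d,m)
def rect(r0,r1,c0,c1,zlo,zhi,ret=False):
    Q=P[r0:r1,c0:c1].reshape(-1,3);Q=Q[np.isfinite(Q[:,2])];Q=Q[(Q[:,2]>zlo)&(Q[:,2]<zhi)]
    (c,s,a)=cv2.minAreaRect(Q[:,:2].astype(np.float32));return np.round(c,4),np.round(s,4),round(a,2),len(Q),np.round(np.median(Q[:,2]),4)
print('bed',rect(180,240,340,525,.012,.04))
print('tail/head tops',rect(180,240,435,490,.10,.114),rect(180,240,350,400,.115,.13))
print('handle',rect(180,240,435,495,.155,.17))
print('rackbase',rect(170,265,200,285,.009,.022))
print('studcore',rect(212,250,200,285,.068,.1),'plain',rect(175,212,200,285,.068,.1))
print('rack all cores',rect(212,250,200,285,.052,.1))
# comparator heightmap fit: rects
Q=P[180:240,340:525].reshape(-1,3);Q=Q[np.isfinite(Q[:,2])]
def bed_cost(t,Q,Lx0,Lx1,Ly0,Ly1,z0):
    x0,y0,a=t;c,s=np.cos(a),np.sin(a)
    X=(Q[:,0]-x0)*c+(Q[:,1]-y0)*s;Y=-(Q[:,0]-x0)*s+(Q[:,1]-y0)*c
    sd=np.minimum(np.minimum(X-Lx0,Lx1-X),np.minimum(Y-Ly0,Ly1-Y))
    w=np.clip(sd/.003+.5,0,1) # soft
    return np.sum((w-(Q[:,2]>z0))**2)
def best(Q,box,z0,init):
    b=None
    for da in np.radians([-4,-2,0,2,4]):
        r=minimize(bed_cost,[init[0],init[1],init[2]+da],args=(Q,*box,z0),method='Nelder-Mead',options=dict(xatol=1e-5,fatol=1e-4,initial_simplex=[[init[0],init[1],init[2]+da],[init[0]+.01,init[1],init[2]+da],[init[0],init[1]+.01,init[2]+da],[init[0],init[1],init[2]+da+.03]]))
        if b is None or r.fun<b.fun:b=r
    return b.x,b.fun
bc=rect(180,240,340,525,.012,.04)
for a in [np.radians(4),np.radians(-4)]:
    init=[bc[0][0]+.0,bc[0][1]+.06,a]
    print('comp',best(Q,(-.05,.05,-.28,.16),.012,init))
Q2=P[165:270,195:290].reshape(-1,3);Q2=Q2[np.isfinite(Q2[:,2])]
rc=rect(170,265,200,285,.009,.022)
for a in [-.25,0,.25]: print('rack',best(Q2,(-.1,.1,-.065,.065),.008,[*rc[0],a]))
E
python3 fit.py
```

```text
bed (array([ 0.5579, -0.2007]), array([0.1012, 0.4408]), 2.18, 3997, np.float64(0.0242))
tail/head tops (array([ 0.5593, -0.2412]), array([0.0666, 0.071 ]), 2.44, 505, np.float64(0.1086)) (array([ 0.5505, -0.0295]), array([0.0502, 0.0503]), 87.35, 344, np.float64(0.122))
handle (array([ 0.5597, -0.2568]), array([0.0344, 0.0183]), 2.6, 112, np.float64(0.1629))
rackbase (array([0.5488, 0.3048]), array([0.1312, 0.1998]), 74.57, 1820, np.float64(0.0153))
studcore (array([0.5035, 0.3211]), array([0.1556, 0.0357]), 74.95, 713, np.float64(0.0765)) plain (array([0.5941, 0.2942]), array([0.1397, 0.0361]), 74.47, 681, np.float64(0.0764))
rack all cores (array([0.5015, 0.3208]), array([0.0952, 0.1587]), 5.87, 966, np.float64(0.0747))
comp (array([ 0.55563286, -0.14137702,  0.03872375]), np.float64(68.0121404373607))
comp (array([ 0.55563289, -0.14137692,  0.03871831]), np.float64(68.01214691996083))
rack (array([ 0.54922439,  0.30511674, -0.26462081]), np.float64(186.3629153744085))
rack (array([ 0.54922467,  0.30511682, -0.26462335]), np.float64(186.36291604095794))
rack (array([ 0.54922426,  0.30511709, -0.26462191]), np.float64(186.36291565095303))
```

Run:
```python
from h import *
p,d,m=load('top');P=cloud(d,m)
Q=P[165:270,195:290].reshape(-1,3);Q=Q[np.isfinite(Q[:,2])]
def fr(Q,x0,y0,a):
    c,s=np.cos(a),np.sin(a);return np.c_[(Q[:,0]-x0)*c+(Q[:,1]-y0)*s,-(Q[:,0]-x0)*s+(Q[:,1]-y0)*c,Q[:,2]]
R=fr(Q,.54922,.30512,-.26462)
for nm,xc in [('stud',-.0475),('plain',.0475)]:
    S=R[(abs(R[:,0]-xc)<.03)&(R[:,2]>.07)&(abs(R[:,1])<.06)]
    print(nm,'axis fit',np.polyfit(S[:,1],S[:,0],1),S[:,2].max())
    S=R[(abs(R[:,0]-xc)<.012)&(R[:,2]>.07)];print(' body y',np.sort(S[:,1])[[0,3,8,-9,-4,-1]])
    S=R[(abs(R[:,0]-xc)<.006)&(R[:,2]>.045)];print(' all y',np.sort(S[:,1])[[0,1,3,-4,-2,-1]])
Q=P[180:240,340:525].reshape(-1,3);Q=Q[np.isfinite(Q[:,2])]
C=fr(Q,.55563,-.14138,.03872)
S=C[(C[:,2]>.155)];print('handle',S.min(0),S.max(0),S.mean(0))
S=C[(C[:,2]>.104)&(C[:,2]<.111)&(C[:,1]<-.05)&(abs(C[:,0])<.06)];print('tail top',np.percentile(S,[1,50,99],axis=0))
S=C[(C[:,2]>.118)&(C[:,1]>.0)];print('dial',S.min(0),S.max(0))
S=C[(C[:,2]>.08)&(C[:,2]<.09)&(abs(C[:,1])<.055)];print('rest tops',np.round(S[:,:2].min(0),4),np.round(S[:,:2].max(0),4))
for s in (1,-1):
  S=C[(C[:,2]>.06)&(abs(C[:,1]-s*.045)<.02)];print(s,S.min(0),S.max(0))
```

```text
stud axis fit [-0.00418231 -0.0482647 ] 0.08510165219215815
 body y [-0.07073794 -0.06706614 -0.06564889  0.07043778  0.07220898  0.07284833]
 all y [-0.08152857 -0.08107122 -0.07933546  0.08468375  0.08655935  0.08812456]
plain axis fit [-0.00209721  0.04616681] 0.08682735063427871
 body y [-0.06869009 -0.06794044 -0.06667162  0.0686393   0.07007975  0.07105945]
 all y [-0.06854855 -0.06851893 -0.06794044  0.06882806  0.07007975  0.07105945]
handle [-0.01763006 -0.12465159  0.15538192] [ 0.01680404 -0.10634292  0.16847256] [-0.00087626 -0.11414583  0.16269104]
tail top [[-0.03292799 -0.13358128  0.10445031]
 [-0.0033024  -0.09750813  0.1083518 ]
 [ 0.03205487 -0.07488843  0.11086818]]
dial [-0.0260276   0.08624992  0.11801031] [0.02423068 0.13728046 0.12902998]
rest tops [-0.0333 -0.0521] [0.0318 0.0545]
1 [-0.033324    0.03648416  0.06011858] [0.03268788 0.05453019 0.08942163]
-1 [-0.03318036 -0.06486121  0.06005845] [ 0.03269924 -0.03518035  0.10402957]
```

```bash
cat > go.py <<'E'
import numpy as np,sys
from scipy.spatial.transform import Rotation as R
from workcell import env
CO=np.array([.55563,-.14138]);CA=.03872
def comp(x,y): c,s=np.cos(CA),np.sin(CA);return CO+np.array([c*x-s*y,s*x+c*y])
def rack(x,y,o=(.54922,.30512),a=-.26462): c,s=np.cos(a),np.sin(a);return np.array(o)+np.array([c*x-s*y,s*x+c*y])
def fr(P,o,a):
    v=np.asarray(P)[:2]-np.array(o);c,s=np.cos(a),np.sin(a);return np.array([c*v[0]+s*v[1],-s*v[0]+c*v[1]])
def show(tgt,jaw):
    s=env.get_state();q=s['orientation'];M=R.from_quat([q[1],q[2],q[3],q[0]]).as_matrix()
    off=M.T@(np.asarray(tgt)-s['tcp_pos'])*100
    ja=np.arctan2(M[1,1],M[0,1]);dy=-(jaw-ja);dy=(dy+np.pi/2)%np.pi-np.pi/2
    print('t',round(s['clock'],2),'tcp',s['tcp_pos'].round(4),'toolx',M[:,0].round(3),'jaw deg',round(np.degrees(ja),1),'comp',fr(s['tcp_pos'],CO,CA).round(4),'F',s['wrist_force'].round(1),'gap',round(s['finger_gap'],4),'j6',s['joint_pos'].round(2))
    print(' offset cm',off.round(2),'yaw deg',np.degrees(dy).round(2))
E
python3 - <<'E'
from go import *
show([*comp(0,-.115),.23],CA+np.pi/2)
show([*comp(0,-.115),.126],CA+np.pi/2)
E
```

```text
t 0.1 tcp [ 0.1582 -0.5523  0.2305] toolx [-0.     0.002 -1.   ] jaw deg -74.0 comp [-0.4131 -0.3953] F [ 0.4  1.  -1.1] gap 0.0854 j6 [-1.43  0.31  0.05  1.3   0.    1.43]
 offset cm [  0.09 -17.4  -46.79] yaw deg 13.75
t 0.1 tcp [ 0.1582 -0.5523  0.2305] toolx [-0.     0.002 -1.   ] jaw deg -74.0 comp [-0.4131 -0.3953] F [ 0.4  1.  -1.1] gap 0.0854 j6 [-1.43  0.31  0.05  1.3   0.    1.43]
 offset cm [ 10.49 -17.39 -46.78] yaw deg 13.75
```

Emit:
{"method": "servo_tool", "body": {"increments": [{"offset": [0,-1.6,-4.2],"yaw": 2},{"offset": [0,-3.2,-8.4],"yaw": 4},{"offset": [0,-4.8,-12.6],"yaw": 6},{"offset": [0,-6.4,-16.8],"yaw": 8},{"offset": [0,-8.0,-21],"yaw": 10},{"offset": [0,-9.6,-25.2],"yaw": 12},{"offset": [0,-11.2,-29.4],"yaw": 13.7},{"offset": [0,-12.5,-33],"yaw": 13.7}], "claw": 1, "force": 60}}

```text
clock: 0.9
tcp_pos: [0.4424, -0.3399, 0.231]
orientation: [-0.014, -0.707, -0.014, 0.707]
wrist_force: [-0.1, -0.7, -0.4]
finger_gap: 0.0854
```

Run:
```python
from go import *
show([*comp(0,-.115),.23],CA+np.pi/2)
```

```text
t 0.9 tcp [ 0.4424 -0.3399  0.231 ] toolx [-0.     0.001 -1.   ] jaw deg -87.7 comp [-0.1208 -0.194 ] F [-0.1 -0.7 -0.4] gap 0.0854 j6 [-0.8   0.28  0.    1.29  0.    2.3 ]
 offset cm [  0.1   -7.89 -12.09] yaw deg 0.07
```

Emit:
{"method": "servo_tool", "body": {"increments": [{"offset": [0,-2.6,-4],"yaw": 0},{"offset": [0,-5.2,-8],"yaw": 0},{"offset": [0,-7.2,-11],"yaw": 0},{"offset": [0,-7.9,-12.1],"yaw": 0},{"offset": [0,-7.9,-12.1],"yaw": 0},{"offset": [0,-7.9,-12.1],"yaw": 0},{"offset": [0,-7.9,-12.1],"yaw": 0},{"offset": [0,-7.9,-12.1],"yaw": 0}]}}

```text
clock: 1.7
tcp_pos: [0.5578, -0.2593, 0.2315]
orientation: [-0.013, -0.707, -0.013, 0.707]
wrist_force: [-0.5, 0.5, 0.4]
finger_gap: 0.0849
```

Run:
```python
from go import *
import cv2
show([*comp(0,-.115),.126],CA+np.pi/2)
m=env.camera_model('wrist');p,d=env.read_camera('wrist')
print(m)
np.savez('wrist1.npz',p=p,d=d,**{k:np.array(v) for k,v in m.items()})
cv2.imwrite('pics/wrist1.png',p[...,::-1])
```

```text
t 1.7 tcp [ 0.5578 -0.2593  0.2315] toolx [-0. -0. -1.] jaw deg -87.9 comp [-0.0024 -0.1179] F [-0.5  0.5  0.4] gap 0.0849 j6 [-0.57  0.39  0.16  1.34 -0.    2.54]
 offset cm [10.55 -0.29 -0.24] yaw deg -0.07
{'vertical_fov': 65.70646984690485, 'cx': 283.67113710810924, 'cy': 209.4147273610348, 'world_from_camera': array([[ 3.71950159e-02,  9.50670986e-01,  3.07962998e-01,
         6.35666863e-01],
       [-9.99308026e-01,  3.53809345e-02,  1.14742685e-02,
        -2.56585071e-01],
       [ 1.22355126e-05, -3.08176681e-01,  9.51329140e-01,
         3.75386820e-01],
       [ 0.00000000e+00,  0.00000000e+00,  0.00000000e+00,
         1.00000000e+00]])}
```

View pics/wrist1.png

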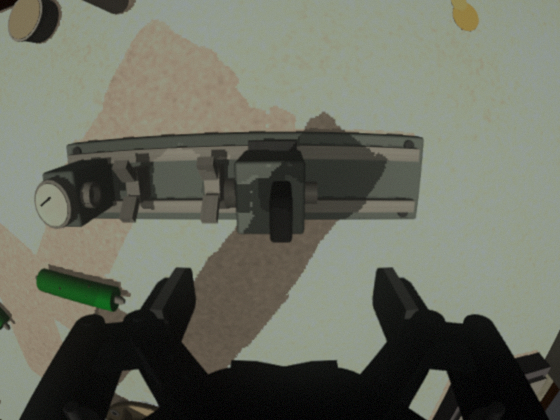

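The wrist view shows the tailstock bar, top face around (280,235), below and between the open fingers. The cup and headstock are to the left. I'll compare the bar position from the wrist depth with the top-camera value.

```bash
cat >> go.py <<'E'
def wcloud(d,m):
    H,W=d.shape;f=H/2/np.tan(np.radians(float(m['vertical_fov']))/2)
    v,u=np.mgrid[:H,:W];a=(u-m['cx'])/f;b=(v-m['cy'])/f;th=np.hypot(a,b)
    k=np.where(th>1e-9,np.tan(th)/np.maximum(th,1e-9),1)
    T=m['world_from_camera'];P=np.stack([a*k*d,-b*k*d,-d],-1)@T[:3,:3].T+T[:3,3]
    P[d==0]=np.nan;return P
def cframe(P):
    c,s=np.cos(CA),np.sin(CA);x=P[...,0]-CO[0];y=P[...,1]-CO[1]
    return np.stack([c*x+s*y,-s*x+c*y,P[...,2]],-1)
E
python3 - <<'E'
from go import *
z=np.load('wrist1.npz');C=cframe(wcloud(z['d'],z))
def st(n,S): print(n,len(S),np.nanpercentile(S,[2,50,98],axis=0).round(4).tolist())
A=C[100:255,30:430].reshape(-1,3);A=A[np.isfinite(A[:,2])]
st('bench',A[A[:,2]<.008])
st('handle',A[(A[:,2]>.157)&(A[:,2]<.175)&(A[:,1]<-.08)])
st('tailtop',A[(A[:,2]>.104)&(A[:,2]<.112)&(A[:,1]<-.04)])
st('dial',A[(A[:,2]>.117)&(A[:,2]<.13)&(A[:,1]>.05)])
for s in(1,-1):
  st('rest',A[(A[:,2]>.065)&(A[:,2]<.095)&(abs(A[:,1]-s*.045)<.011)])
bed=A[(A[:,2]>.012)&(A[:,2]<.04)]
st('bed',bed); import cv2; print(cv2.minAreaRect(bed[:,:2].astype(np.float32)))
E
```

```text
bench 28776 [[-0.108, -0.2983, -0.0003], [0.0429, -0.0316, 0.0013], [0.0974, 0.2585, 0.0029]]
handle 1058 [[-0.0167, -0.1232, 0.1596], [0.0008, -0.1156, 0.1639], [0.0154, -0.1084, 0.1654]]
tailtop 3884 [[-0.0315, -0.1347, 0.1067], [0.0065, -0.0997, 0.1091], [0.0312, -0.0776, 0.1106]]
dial 1517 [[-0.0236, 0.0866, 0.1182], [0.0001, 0.1076, 0.1228], [0.0228, 0.1329, 0.1244]]
rest 840 [[-0.0328, 0.0368, 0.0664], [-0.01, 0.0429, 0.078], [0.0311, 0.0531, 0.0855]]
rest 946 [[-0.0329, -0.053, 0.0674], [-0.01, -0.0456, 0.0787], [0.0312, -0.0369, 0.0856]]
bed 19089 [[-0.0486, -0.2713, 0.0214], [0.01, -0.1412, 0.0238], [0.0479, 0.122, 0.0348]]
((-0.001156345009803772, -0.05944688618183136), (0.4402812719345093, 0.10031013190746307), 89.9236831665039)
```

Emit:
{"method": "servo_tool", "body": {"increments": [{"offset": [1,-0.25,-0.2],"yaw": 0},{"offset": [3,-0.25,-0.2],"yaw": 0},{"offset": [5,-0.25,-0.2],"yaw": 0},{"offset": [7,-0.25,-0.2],"yaw": 0},{"offset": [9,-0.25,-0.2],"yaw": 0},{"offset": [10,-0.25,-0.2],"yaw": 0},{"offset": [10.5,-0.25,-0.2],"yaw": 0},{"offset": [10.5,-0.25,-0.2],"yaw": 0}]}}

```text
clock: 2.55
tcp_pos: [0.5604, -0.2554, 0.1258]
orientation: [-0.014, -0.707, -0.014, 0.707]
wrist_force: [-1.1, -0.4, 0.2]
finger_gap: 0.0854
```

Run:
```python
from go import *
show([*comp(0,-.1155),.126],CA+np.pi/2)
```

```text
t 2.55 tcp [ 0.5604 -0.2554  0.1258] toolx [-0.001  0.    -1.   ] jaw deg -87.7 comp [ 0.0004 -0.1142] F [-1.1 -0.4  0.2] gap 0.0854 j6 [-0.56  0.44 -0.03  1.1  -0.    2.54]
 offset cm [-0.02  0.13  0.04] yaw deg 0.05
```

Now I'll close on the bar.

Emit:
{"method": "servo_tool", "body": {"increments": [{"offset": [0,0.1,0],"yaw": 0},{"offset": [0,0.1,0],"yaw": 0},{"offset": [0,0.1,0],"yaw": 0},{"offset": [0,0.1,0],"yaw": 0},{"offset": [0,0.1,0],"yaw": 0},{"offset": [0,0.1,0],"yaw": 0},{"offset": [0,0.1,0],"yaw": 0},{"offset": [0,0.1,0],"yaw": 0}], "claw": 0, "force": 40}}

```text
clock: 3.35
tcp_pos: [0.561, -0.2568, 0.1268]
orientation: [0.014, 0.707, 0.014, -0.707]
wrist_force: [-0.2, -0.1, 2.2]
finger_gap: 0.0156
```

Run:
```python
from go import *
show([*comp(0,-.109-.065),.126],CA+np.pi/2)
```

```text
t 3.35 tcp [ 0.561  -0.2568  0.1268] toolx [ 0.001 -0.001 -1.   ] jaw deg -87.7 comp [ 0.0009 -0.1155] F [-0.2 -0.1  2.2] gap 0.0156 j6 [-0.56  0.44 -0.03  1.1  -0.    2.54]
 offset cm [0.08 5.85 0.1 ] yaw deg 0.05
```

Emit:
{"method": "servo_tool", "body": {"increments": [{"offset": [0,1,0],"yaw": 0},{"offset": [0,2,0],"yaw": 0},{"offset": [0,3,0],"yaw": 0},{"offset": [0,4,0],"yaw": 0},{"offset": [0,5,0],"yaw": 0},{"offset": [0,5.8,0],"yaw": 0},{"offset": [0,5.8,0],"yaw": 0},{"offset": [0,5.8,0],"yaw": 0}]}}

```text
clock: 4.15
tcp_pos: [0.5633, -0.3166, 0.1267]
orientation: [0.014, 0.707, 0.013, -0.707]
wrist_force: [-1.1, -3.7, 3.8]
finger_gap: 0.0156
```

Emit:
{"method": "servo_tool", "body": {"increments": [{"offset": [0,0,0],"yaw": 0},{"offset": [0,0,0],"yaw": 0},{"offset": [0,0,0],"yaw": 0},{"offset": [0,0,0],"yaw": 0},{"offset": [0,0,0],"yaw": 0},{"offset": [0,0,0],"yaw": 0},{"offset": [-2,0,0],"yaw": 0},{"offset": [-6,0,0],"yaw": 0}], "claw": 1}}

```text
clock: 4.95
tcp_pos: [0.5612, -0.313, 0.1832]
orientation: [-0.012, -0.705, -0.016, 0.709]
wrist_force: [1.1, -1.1, -0.2]
finger_gap: 0.0852
```

Run:
```python
from go import *
c=rack(-.048,.002)
print(c)
show([*comp(0,-.174),.26],CA+np.pi/2)
show([*c,.26],-.2646)
```

```text
[0.50341387 0.31960442]
t 4.95 tcp [ 0.5612 -0.313   0.1832] toolx [-0.006  0.004 -1.   ] jaw deg -87.7 comp [-0.0011 -0.1717] F [ 1.1 -1.1 -0.2] gap 0.0852 j6 [-0.63  0.47  0.16  1.27 -0.    2.47]
 offset cm [-7.68  0.2  -0.06] yaw deg 0.06
t 4.95 tcp [ 0.5612 -0.313   0.1832] toolx [-0.006  0.004 -1.   ] jaw deg -87.7 comp [-0.0011 -0.1717] F [ 1.1 -1.1 -0.2] gap 0.0852 j6 [-0.63  0.47  0.16  1.27 -0.    2.47]
 offset cm [ -7.37 -63.47   3.3 ] yaw deg -72.56
```

Emit:
{"method": "servo_tool", "body": {"increments": [{"offset": [-3,-2,0],"yaw": -2},{"offset": [-6,-6,0.3],"yaw": -8},{"offset": [-7.3,-10.5,0.6],"yaw": -14},{"offset": [-7.3,-15,0.8],"yaw": -20},{"offset": [-7.3,-19.5,1.0],"yaw": -26},{"offset": [-7.3,-24,1.3],"yaw": -32},{"offset": [-7.3,-28.5,1.5],"yaw": -38},{"offset": [-7.3,-33,1.7],"yaw": -44}]}}

```text
clock: 5.75
tcp_pos: [0.5326, 0.0163, 0.2596]
orientation: [0.279, 0.65, 0.279, -0.649]
wrist_force: [0.8, 0.3, 1.4]
finger_gap: 0.0851
```

Run:
```python
from go import *
show([*rack(-.048,.002),.26],-.2646)
```

```text
t 5.75 tcp [0.5326 0.0163 0.2596] toolx [ 0.001 -0.    -1.   ] jaw deg -43.5 comp [-0.0169  0.1585] F [0.8 0.3 1.4] gap 0.0851 j6 [-0.12  0.22 -0.    1.34 -0.    2.21]
 offset cm [ -0.05 -22.99 -20.  ] yaw deg -28.32
```

Emit:
{"method": "servo_tool", "body": {"increments": [{"offset": [0,-3,-2.6],"yaw": -4},{"offset": [0,-6.3,-5.5],"yaw": -9},{"offset": [0,-9.6,-8.4],"yaw": -14},{"offset": [0,-13,-11.3],"yaw": -19},{"offset": [0,-16.3,-14.2],"yaw": -24},{"offset": [0,-19.5,-17],"yaw": -28.3},{"offset": [0,-22,-19.1],"yaw": -28.3},{"offset": [0,-23,-20],"yaw": -28.3}]}}

```text
clock: 6.55
tcp_pos: [0.5042, 0.321, 0.2591]
orientation: [0.429, 0.562, 0.429, -0.562]
wrist_force: [-0.6, -0.0, 0.1]
finger_gap: 0.0854
```

Run:
```python
from go import *
import cv2
show([*rack(-.048,.002),.26],-.2646)
m=env.camera_model('wrist');p,d=env.read_camera('wrist')
np.savez('wrist2.npz',p=p,d=d,**{k:np.array(v) for k,v in m.items()})
cv2.imwrite('pics/wrist2.png',p[...,::-1])
p,d=env.read_camera('top');np.savez('top2.npz',p=p,d=d);cv2.imwrite('pics/top2.png',p[...,::-1])
```

```text
t 6.55 tcp [0.5042 0.321  0.2591] toolx [-0.  0. -1.] jaw deg -15.2 comp [-0.0335  0.464 ] F [-0.6 -0.   0.1] gap 0.0854 j6 [0.43 0.35 0.17 1.39 0.   2.27]
 offset cm [-0.09 -0.04  0.16] yaw deg -0.07
```

View pics/wrist2.png

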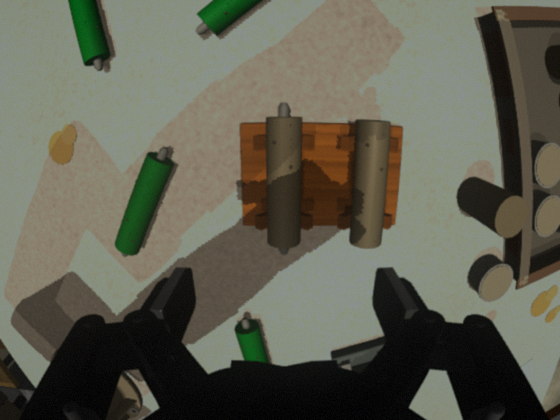

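View pics/top2.png

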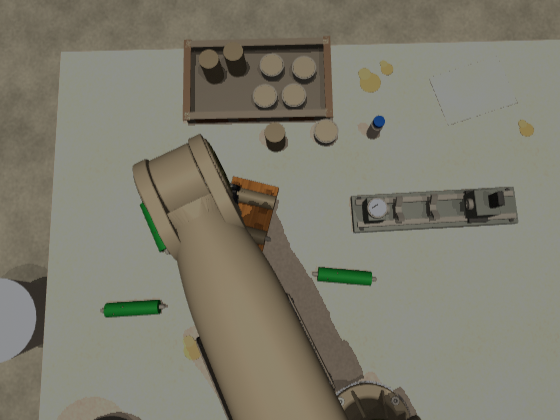

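The wrist view shows the studded core from (284,105) to (284,250), below the fingers, with the plain core at (370,185). The top view shows the tailstock drawn back. I'll refine the positions using the depth data.

Run:
```python
from go import *
z=np.load('wrist2.npz');P=wcloud(z['d'],z)[90:262,225:415].reshape(-1,3);P=P[np.isfinite(P[:,2])]
c,s=np.cos(-.26462),np.sin(-.26462);x=P[:,0]-.54922;y=P[:,1]-.30512
R_=np.c_[c*x+s*y,-s*x+c*y,P[:,2]]
for n,xc in(('stud',-.0475),('plain',.0475)):
    S=R_[(abs(R_[:,0]-xc)<.025)&(R_[:,2]>.068)&(abs(R_[:,1])<.06)]
    pf=np.polyfit(S[:,1],S[:,0],1); print(n,pf,np.percentile(S[:,2],99),S[:,0].min(),S[:,0].max())
    S=R_[(abs(R_[:,0]-xc)<.01)&(R_[:,2]>.072)];print(' body',np.percentile(S[:,1],[.5,99.5]))
    S=R_[(abs(R_[:,0]-xc)<.005)&(R_[:,2]>.05)];print(' tips',np.percentile(S[:,1],[.3,99.7]))
b=R_[(R_[:,2]>.009)&(R_[:,2]<.02)];print('base',np.percentile(b,[.5,99.5],axis=0))
# tail q from top2
from h import *
p,d,m=load('top',2);C=cframe(cloud(d,m))[180:240,340:530].reshape(-1,3)
S=C[C[:,2]>.155];print('handle',S.mean(0))
```

```text
stud [ 0.00126507 -0.04890219] 0.08104787648486855 -0.06694535587226115 -0.030992054821909157
 body [-0.06647919  0.07268137]
 tips [-0.08118345  0.08686522]
plain [-0.00015101  0.04366646] 0.08121509118194906 0.027441827996322894 0.06455238483133857
 body [-0.06785104  0.07098114]
 tips [-0.06826493  0.07116631]
base [[-0.1008753  -0.06364237  0.01394545]
 [ 0.09741884  0.06497995  0.01829685]]
handle [-0.00112852 -0.17325954  0.16270665]
```

Run:
```python
from go import *
print(rack(-.0485,.003));show([*rack(-.0485,.003),.041],-.2646)
```

```text
[0.50319282 0.32070039]
t 6.65 tcp [0.5046 0.3196 0.259 ] toolx [-0. -0. -1.] jaw deg -15.3 comp [-0.0331  0.4626] F [ 0.4 -0.5  0.1] gap 0.0858 j6 [ 0.43  0.35  0.17  1.39 -0.    2.27]
 offset cm [21.8  -0.16 -0.07] yaw deg -0.1
```

Emit:
{"method": "servo_tool", "body": {"increments": [{"offset": [2,-0.15,0],"yaw": 0},{"offset": [5,-0.15,-0.05],"yaw": 0},{"offset": [8.5,-0.15,-0.05],"yaw": 0},{"offset": [12,-0.15,-0.05],"yaw": 0},{"offset": [15,-0.15,-0.05],"yaw": 0},{"offset": [17,-0.15,-0.05],"yaw": 0},{"offset": [18,-0.15,-0.05],"yaw": 0},{"offset": [18,-0.15,-0.05],"yaw": 0}], "claw": 1}}

```text
clock: 7.45
tcp_pos: [0.5032, 0.3172, 0.0781]
orientation: [-0.428, -0.562, -0.428, 0.564]
wrist_force: [-0.1, 1.3, 0.2]
finger_gap: 0.0855
```

Run:
```python
from go import *
show([*rack(-.0485,.003),.041],-.2646)
```

```text
t 7.45 tcp [0.5032 0.3172 0.0781] toolx [-0.002 -0.002 -1.   ] jaw deg -15.5 comp [-0.0346  0.4603] F [-0.1  1.3  0.2] gap 0.0855 j6 [ 0.43  0.44 -0.16  0.98 -0.    2.27]
 offset cm [ 3.71 -0.09 -0.34] yaw deg -0.37
```

Emit:
{"method": "servo_tool", "body": {"increments": [{"offset": [1,-0.1,-0.2],"yaw": 0},{"offset": [2,-0.1,-0.2],"yaw": 0},{"offset": [3,-0.1,-0.2],"yaw": 0},{"offset": [3.6,-0.1,-0.2],"yaw": 0},{"offset": [3.7,-0.1,-0.2],"yaw": 0},{"offset": [3.7,-0.1,-0.2],"yaw": 0},{"offset": [3.7,-0.1,-0.2],"yaw": 0},{"offset": [3.7,-0.1,-0.2],"yaw": 0}]}}

```text
clock: 8.25
tcp_pos: [0.5037, 0.3213, 0.0427]
orientation: [0.428, 0.563, 0.428, -0.562]
wrist_force: [0.8, -0.5, -0.2]
finger_gap: 0.0854
```

Run:
```python
from go import *
show([*rack(-.0485,.003),.041],-.2646)
```

```text
t 8.25 tcp [0.5037 0.3213 0.0427] toolx [ 0.001  0.    -1.   ] jaw deg -15.4 comp [-0.034   0.4644] F [ 0.8 -0.5 -0.2] gap 0.0854 j6 [ 0.43  0.47 -0.2   0.9  -0.    2.27]
 offset cm [ 0.17 -0.03  0.07] yaw deg -0.26
```

Emit:
{"method": "servo_tool", "body": {"increments": [{"offset": [0.1,0,0],"yaw": 0},{"offset": [0.1,0,0],"yaw": 0},{"offset": [0.1,0,0],"yaw": 0},{"offset": [0.1,0,0],"yaw": 0},{"offset": [0.1,0,0],"yaw": 0},{"offset": [0.1,0,0],"yaw": 0},{"offset": [0.1,0,0],"yaw": 0},{"offset": [0.1,0,0],"yaw": 0}], "claw": 0, "force": 50}}

```text
clock: 9.05
tcp_pos: [0.5039, 0.3211, 0.0416]
orientation: [0.429, 0.563, 0.428, -0.562]
wrist_force: [2.1, -1.6, 3.3]
finger_gap: 0.0363
```

Emit:
{"method": "servo_tool", "body": {"increments": [{"offset": [-1,0,0],"yaw": 0},{"offset": [-2,0,0],"yaw": 0},{"offset": [-4,0,0],"yaw": 0},{"offset": [-7,0,0],"yaw": 0},{"offset": [-10,0,0],"yaw": 0},{"offset": [-13,0,0],"yaw": 0},{"offset": [-16,0,0],"yaw": 0},{"offset": [-17,0,0],"yaw": 0}]}}

```text
clock: 9.85
tcp_pos: [0.5041, 0.322, 0.215]
orientation: [0.429, 0.564, 0.428, -0.561]
wrist_force: [1.0, -0.7, -2.9]
finger_gap: 0.0368
```

Run:
```python
from go import *
import cv2
show([*comp(0,-.003),.22],CA)
m=env.camera_model('wrist');p,d=env.read_camera('wrist')
np.savez('wrist3.npz',p=p,d=d,**{k:np.array(v) for k,v in m.items()})
cv2.imwrite('pics/wrist3.png',p[...,::-1])
```

```text
t 9.85 tcp [0.5041 0.322  0.215 ] toolx [ 0.004  0.002 -1.   ] jaw deg -15.4 comp [-0.0335  0.465 ] F [ 1.  -0.7 -2.9] gap 0.0368 j6 [0.43 0.36 0.07 1.28 0.   2.27]
 offset cm [-0.59 17.37 43.58] yaw deg -17.63
```

View pics/wrist3.png

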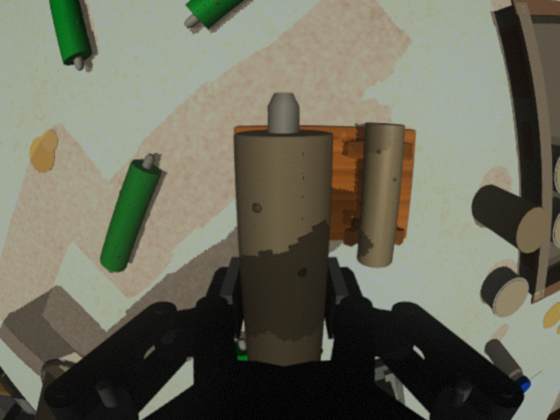

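The core is held squarely between the fingers: body from (235,135) to (330,355), stud tip at (284,93), and the plain core still in its berth. I'll measure its axial offset and tilt in the tool frame.

```bash
cat > inhand.py <<'E'
from go import *
import sys
z=np.load(sys.argv[1]);P=wcloud(z['d'],z)[80:350,225:345].reshape(-1,3);P=P[np.isfinite(P[:,2])]
s=env.get_state();q=s['orientation'];M=R.from_quat([q[1],q[2],q[3],q[0]]).as_matrix()
T=(P-s['tcp_pos'])@M   # tool frame
A=T[(T[:,0]<-.02)&(T[:,0]>-.06)&(abs(T[:,1])<.025)]
print('tip tool z range',np.percentile(A[abs(A[:,1])<.004][:,2],[.2,99.8]))
B=A[(abs(A[:,1])<.003)];
import numpy as np
zz=B[:,2];top=B[(abs(zz)<.12)]
h,e=np.histogram(zz,40);
body=A[(abs(A[:,1])<.003)&(A[:,0]<-.032)]
print('body z range',body[:,2].min(),body[:,2].max());pf=np.polyfit(body[:,2],body[:,0],1);print('top line slope,intercept(tool x)',pf)
side=A[A[:,0]<-.03];print('yaw fit',np.polyfit(side[:,2],side[:,1],1))
E
python3 inhand.py wrist3.npz
```

```text
tip tool z range [-0.08418971  0.01847417]
body z range -0.06938540008625566 0.019131028201745014
top line slope,intercept(tool x) [-0.00100598 -0.03808015]
yaw fit [ 0.00588421 -0.00121888]
```

Emit:
{"method": "servo_tool", "body": {"increments": [{"offset": [-0.3,0.8,2],"yaw": -1},{"offset": [-0.5,2,5],"yaw": -3},{"offset": [-0.5,3.4,8.5],"yaw": -5},{"offset": [-0.5,5,12.5],"yaw": -8},{"offset": [-0.5,6.6,16.5],"yaw": -11},{"offset": [-0.5,8.2,20.5],"yaw": -14},{"offset": [-0.5,9.8,24.5],"yaw": -16},{"offset": [-0.5,11.4,28.5],"yaw": -17.5}]}}

```text
clock: 10.7
tcp_pos: [0.5362, 0.0147, 0.2145]
orientation: [0.508, 0.49, 0.51, -0.491]
wrist_force: [2.0, -0.3, -3.2]
finger_gap: 0.0366
```

Run:
```python
from go import *
show([*comp(0,-.016),.22],CA)
```

```text
t 10.7 tcp [0.5362 0.0147 0.2145] toolx [-0.003  0.001 -1.   ] jaw deg 2.2 comp [-0.0133  0.1567] F [ 2.  -0.3 -3.2] gap 0.0366 j6 [-0.12  0.25 -0.09  1.24  0.    1.41]
 offset cm [-0.57  1.35 17.27] yaw deg -0.06
```

Emit:
{"method": "servo_tool", "body": {"increments": [{"offset": [-0.3,0.4,4],"yaw": 0},{"offset": [-0.5,0.7,8],"yaw": 0},{"offset": [-0.5,1.1,12],"yaw": 0},{"offset": [-0.5,1.3,15.5],"yaw": 0},{"offset": [-0.5,1.3,17.2],"yaw": 0},{"offset": [-0.5,1.3,17.2],"yaw": 0},{"offset": [-0.5,1.3,17.2],"yaw": 0},{"offset": [-0.5,1.3,17.2],"yaw": 0}]}}

```text
clock: 11.5
tcp_pos: [0.5562, -0.1538, 0.2207]
orientation: [0.509, 0.49, 0.51, -0.491]
wrist_force: [-1.0, 0.4, -2.8]
finger_gap: 0.0366
```

```bash
python3 - <<'E'
from go import *
import cv2
m=env.camera_model('wrist');p,d=env.read_camera('wrist')
np.savez('wrist4.npz',p=p,d=d,**{k:np.array(v) for k,v in m.items()})
cv2.imwrite('pics/wrist4.png',p[...,::-1])
show([*comp(0,-.016),.066],CA)
z=np.load('wrist4.npz');C=cframe(wcloud(z['d'],z)).reshape(-1,3);C=C[np.isfinite(C[:,2])]
for sg in(1,-1):
  S=C[(C[:,2]>.065)&(C[:,2]<.09)&(abs(C[:,1]-sg*.045)<.012)&(abs(C[:,0])<.04)];
  if len(S): print('rest',len(S),np.percentile(S,[1,50,99],axis=0).round(4))
S=C[(C[:,2]>.104)&(C[:,2]<.112)&(C[:,1]>.05)&(abs(C[:,0])<.05)];
if len(S):print('head',len(S),np.percentile(S,[1,99],axis=0).round(4))
E
python3 inhand.py wrist4.npz
```

```text
t 11.55 tcp [ 0.5564 -0.1538  0.221 ] toolx [-0.001  0.001 -1.   ] jaw deg 2.2 comp [ 0.0002 -0.0124] F [-0.9  0.7 -3.7] gap 0.0366 j6 [-0.41  0.32  0.03  1.28  0.    1.12]
 offset cm [ 1.55e+01 -1.00e-02  3.70e-01] yaw deg -0.04
rest 343 [[-0.0341  0.0471  0.0695]
 [-0.0158  0.0506  0.0805]
 [ 0.0316  0.0536  0.0862]]
head 801 [[-0.0306  0.0891  0.1041]
 [ 0.0283  0.1334  0.109 ]]
tip tool z range [-0.08458262  0.01834885]
body z range -0.06976688510804094 0.018803698680071902
top line slope,intercept(tool x) [-0.00037966 -0.03784508]
yaw fit [ 0.00438836 -0.00137807]
```

View pics/wrist4.png

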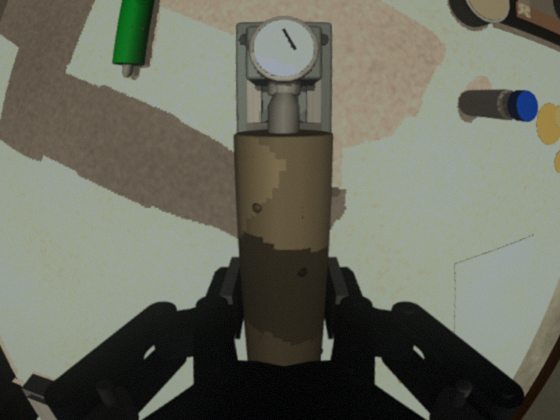

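The core is lined up with the headstock dial and cup: stud at (284,105), dial at (285,48). Wrist and arm measurements agree to about 1 mm, so I'm lowering it.

Emit:
{"method": "servo_tool", "body": {"increments": [{"offset": [1.5,0,0.15],"yaw": 0},{"offset": [4,0,0.3],"yaw": 0},{"offset": [6.5,0,0.3],"yaw": 0},{"offset": [9,0,0.3],"yaw": 0},{"offset": [11.5,0,0.3],"yaw": 0},{"offset": [13,0,0.3],"yaw": 0},{"offset": [14,0,0.3],"yaw": 0},{"offset": [14,0,0.3],"yaw": 0}]}}

```text
clock: 12.35
tcp_pos: [0.5559, -0.157, 0.0801]
orientation: [0.508, 0.49, 0.51, -0.491]
wrist_force: [-0.9, 0.4, -3.5]
finger_gap: 0.0365
```

Run:
```python
from go import *
show([*comp(0,-.016),.066],CA)
```

```text
t 12.35 tcp [ 0.5559 -0.157   0.0801] toolx [-0.002  0.001 -1.   ] jaw deg 2.2 comp [-0.0004 -0.0156] F [-0.9  0.4 -3.5] gap 0.0365 j6 [-0.41  0.41 -0.2   0.96  0.    1.12]
 offset cm [1.41 0.04 0.04] yaw deg -0.07
```

Emit:
{"method": "servo_tool", "body": {"increments": [{"offset": [0.3,0,0],"yaw": 0},{"offset": [0.6,0,0],"yaw": 0},{"offset": [0.9,0,0],"yaw": 0},{"offset": [1.1,0,0],"yaw": 0},{"offset": [1.2,0,0],"yaw": 0},{"offset": [1.3,0,0],"yaw": 0},{"offset": [1.3,0,0],"yaw": 0},{"offset": [1.3,0,0],"yaw": 0}]}}

```text
clock: 13.15
tcp_pos: [0.5567, -0.1584, 0.0683]
orientation: [0.509, 0.491, 0.509, -0.491]
wrist_force: [0.7, 0.2, -3.5]
finger_gap: 0.0367
```

Run:
```python
from go import *
show([*comp(0,-.016),.066],CA)
```

```text
t 13.15 tcp [ 0.5567 -0.1584  0.0683] toolx [ 0. -0. -1.] jaw deg 2.1 comp [ 0.0004 -0.017 ] F [ 0.7  0.2 -3.5] gap 0.0367 j6 [-0.42  0.42 -0.22  0.94 -0.    1.12]
 offset cm [ 0.23 -0.04 -0.1 ] yaw deg -0.15
```

Not in contact yet. I'll keep lowering in small steps.

Emit:
{"method": "servo_tool", "body": {"increments": [{"offset": [0.05,0,0],"yaw": 0},{"offset": [0.1,0,0],"yaw": 0},{"offset": [0.15,0,0],"yaw": 0},{"offset": [0.2,0,0],"yaw": 0},{"offset": [0.25,0,0],"yaw": 0},{"offset": [0.25,0,0],"yaw": 0},{"offset": [0.25,0,0],"yaw": 0},{"offset": [0.25,0,0],"yaw": 0}]}}

```text
clock: 13.95
tcp_pos: [0.5568, -0.1584, 0.0673]
orientation: [0.509, 0.491, 0.509, -0.491]
wrist_force: [-4.5, 0.4, 8.2]
finger_gap: 0.037
```

Run:
```python
from go import *
show([*comp(0,-.016),.066],CA)
```

```text
t 13.95 tcp [ 0.5568 -0.1584  0.0673] toolx [ 0.001 -0.001 -1.   ] jaw deg 2.1 comp [ 0.0005 -0.0171] F [-4.5  0.4  8.2] gap 0.037 j6 [-0.42  0.42 -0.22  0.93 -0.    1.12]
 offset cm [ 0.13 -0.06 -0.11] yaw deg -0.14
```

Contact: Fz is +8 N with a slight push towards -x. I'll ease 0.5 mm in -x, then open.

Emit:
{"method": "servo_tool", "body": {"increments": [{"offset": [0,-0.05,0],"yaw": 0},{"offset": [0,-0.05,0],"yaw": 0},{"offset": [0,-0.08,0],"yaw": 0},{"offset": [0,-0.08,0],"yaw": 0},{"offset": [0,-0.08,0],"yaw": 0},{"offset": [0,-0.08,0],"yaw": 0},{"offset": [0,-0.08,0],"yaw": 0},{"offset": [0,-0.08,0],"yaw": 0}]}}

```text
clock: 14.75
tcp_pos: [0.5566, -0.1585, 0.067]
orientation: [0.51, 0.491, 0.508, -0.491]
wrist_force: [-2.6, 1.5, 6.8]
finger_gap: 0.0368
```

Run:
```python
from go import *
show([*comp(0,-.016),.066],CA)
```

```text
t 14.75 tcp [ 0.5566 -0.1585  0.067 ] toolx [ 0.002 -0.001 -1.   ] jaw deg 2.1 comp [ 0.0003 -0.0171] F [-2.6  1.5  6.8] gap 0.0368 j6 [-0.42  0.42 -0.22  0.93  0.    1.12]
 offset cm [ 0.1  -0.03 -0.11] yaw deg -0.14
```

Emit:
{"method": "servo_tool", "body": {"increments": [{"offset": [0,0,0],"yaw": 0},{"offset": [0,0,0],"yaw": 0},{"offset": [0,0,0],"yaw": 0},{"offset": [0,0,0],"yaw": 0},{"offset": [0,0,0],"yaw": 0},{"offset": [0,0,0],"yaw": 0},{"offset": [0,0,0],"yaw": 0},{"offset": [0,0,0],"yaw": 0}], "claw": 1}}

```text
clock: 15.55
tcp_pos: [0.5559, -0.1584, 0.0658]
orientation: [0.509, 0.491, 0.509, -0.491]
wrist_force: [-0.3, -0.8, -0.0]
finger_gap: 0.0853
```

Emit:
{"method": "servo_tool", "body": {"increments": [{"offset": [-1,0,0],"yaw": 0},{"offset": [-3,0,0],"yaw": 0},{"offset": [-6,0,0],"yaw": 0},{"offset": [-9,0,0],"yaw": 0},{"offset": [-12,0,0],"yaw": 0},{"offset": [-15,0,0],"yaw": 0},{"offset": [-17,0,0],"yaw": 0},{"offset": [-17,0,0],"yaw": 0}]}}

```text
clock: 16.35
tcp_pos: [0.5576, -0.1591, 0.2401]
orientation: [0.511, 0.492, 0.507, -0.49]
wrist_force: [0.6, -0.6, 0.3]
finger_gap: 0.0854
```

Run:
```python
from go import *
import cv2
show([*comp(0,-.174),.24],CA-np.pi/2)
m=env.camera_model('wrist');p,d=env.read_camera('wrist')
np.savez('wrist5.npz',p=p,d=d,**{k:np.array(v) for k,v in m.items()})
cv2.imwrite('pics/wrist5.png',p[...,::-1])
C=cframe(wcloud(d,m)).reshape(-1,3);C=C[np.isfinite(C[:,2])]
S=C[(abs(C[:,0])<.03)&(C[:,2]>.095)&(C[:,2]<.115)&(C[:,1]<.07)&(C[:,1]>-.1)];print(len(S),np.percentile(S,[.5,50,99.5],axis=0).round(4),np.polyfit(S[:,1],S[:,0],1),np.polyfit(S[:,1],S[:,2],1))
```

```text
t 16.35 tcp [ 0.5576 -0.1591  0.2401] toolx [ 0.006 -0.003 -1.   ] jaw deg 2.1 comp [ 0.0013 -0.0177] F [ 0.6 -0.6  0.3] gap 0.0854 j6 [-0.42  0.31  0.07  1.32 -0.    1.12]
 offset cm [ 0.06 -0.09 15.63] yaw deg 89.86
5274 [[-0.018  -0.086   0.0951]
 [-0.0013 -0.0109  0.1031]
 [ 0.0152  0.0516  0.1064]] [ 0.00352605 -0.00125832] [0.00092782 0.1022513 ]
```

View pics/wrist5.png

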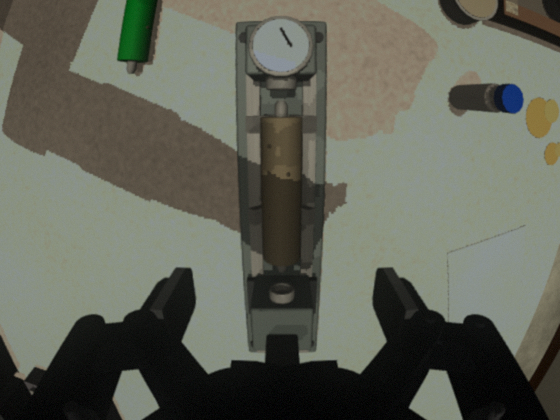

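The core lies on both V rests, level and on the bed's centre line, with its studs at (282,105) and (282,268) clear of the cups. Next I'll go back to the tailstock bar.

Emit:
{"method": "servo_tool", "body": {"increments": [{"offset": [0,0,2],"yaw": 8},{"offset": [0,0,4],"yaw": 16},{"offset": [0,0,6],"yaw": 24},{"offset": [0,0,8],"yaw": 32},{"offset": [0,0,10],"yaw": 40},{"offset": [0,0,12],"yaw": 48},{"offset": [0,0,14],"yaw": 56},{"offset": [0,0,15.6],"yaw": 64}]}}

```text
clock: 17.2
tcp_pos: [0.5609, -0.315, 0.234]
orientation: [-0.169, -0.686, -0.17, 0.687]
wrist_force: [-0.1, 0.5, 0.2]
finger_gap: 0.0854
```

Run:
```python
from go import *
show([*comp(0,-.1745),.21],CA-np.pi/2)
```

```text
t 17.2 tcp [ 0.5609 -0.315   0.234 ] toolx [-0.002  0.001 -1.   ] jaw deg -62.3 comp [-0.0015 -0.1737] F [-0.1  0.5  0.2] gap 0.0854 j6 [-0.64  0.45  0.26  1.38 -0.    2.02]
 offset cm [ 2.4   0.15 -0.1 ] yaw deg 25.49
```

Emit:
{"method": "servo_tool", "body": {"increments": [{"offset": [0,0.1,-0.1],"yaw": 7},{"offset": [0,0.1,-0.1],"yaw": 15},{"offset": [0.5,0.1,-0.1],"yaw": 22},{"offset": [1,0.1,-0.1],"yaw": 25.5},{"offset": [2,0.1,-0.1],"yaw": 25.5},{"offset": [2.4,0.1,-0.1],"yaw": 25.5},{"offset": [2.4,0.1,-0.1],"yaw": 25.5},{"offset": [2.4,0.1,-0.1],"yaw": 25.5}]}}

```text
clock: 18.0
tcp_pos: [0.5628, -0.3145, 0.2114]
orientation: [-0.016, -0.707, -0.016, 0.707]
wrist_force: [0.1, -0.7, 0.2]
finger_gap: 0.0852
```

Run:
```python
from go import *
import cv2
show([*comp(0,-.1745),.126],CA-np.pi/2)
m=env.camera_model('wrist');p,d=env.read_camera('wrist')
cv2.imwrite('pics/wrist6.png',p[...,::-1])
C=cframe(wcloud(d,m)).reshape(-1,3);C=C[np.isfinite(C[:,2])]
S=C[(abs(C[:,0])<.03)&(C[:,2]>.157)&(C[:,2]<.172)&(abs(C[:,1]+.174)<.03)];print(len(S),np.percentile(S,[.5,50,99.5],axis=0).round(4))
```

```text
t 18.0 tcp [ 0.5628 -0.3145  0.2114] toolx [-0.001  0.    -1.   ] jaw deg -87.4 comp [ 0.0004 -0.1733] F [ 0.1 -0.7  0.2] gap 0.0852 j6 [-0.63  0.46  0.21  1.32 -0.    2.46]
 offset cm [8.54 0.13 0.04] yaw deg 0.4
1231 [[-0.0175 -0.1833  0.158 ]
 [ 0.0007 -0.1755  0.1639]
 [ 0.0155 -0.1679  0.1657]]
```

View pics/wrist6.png

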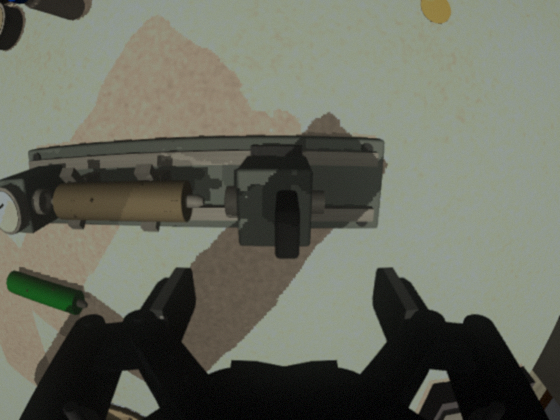

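The core spans (50–205, 200) on the rests, and the bar at (287,230) is centred between the fingers at comparator y ≈ -0.1756 (q ≈ 0.0665). I'm descending to it.

Emit:
{"method": "servo_tool", "body": {"increments": [{"offset": [1,0.2,0],"yaw": 0.3},{"offset": [3,0.2,0],"yaw": 0.3},{"offset": [5,0.2,0],"yaw": 0.3},{"offset": [7,0.2,0],"yaw": 0.3},{"offset": [8,0.2,0],"yaw": 0.3},{"offset": [8.5,0.2,0],"yaw": 0.3},{"offset": [8.5,0.2,0],"yaw": 0.3},{"offset": [8.5,0.2,0],"yaw": 0.3}]}}

```text
clock: 18.85
tcp_pos: [0.5635, -0.317, 0.1277]
orientation: [0.014, 0.707, 0.014, -0.707]
wrist_force: [-0.4, -0.7, 0.0]
finger_gap: 0.0854
```

Emit:
{"method": "servo_tool", "body": {"increments": [{"offset": [0,0,0],"yaw": 0},{"offset": [0,0,0],"yaw": 0},{"offset": [0,0,0],"yaw": 0},{"offset": [0,0,0],"yaw": 0},{"offset": [0,0,0],"yaw": 0},{"offset": [0,0,0],"yaw": 0},{"offset": [0,0,0],"yaw": 0},{"offset": [0,0,0],"yaw": 0}], "claw": 0, "force": 50}}

```text
clock: 19.65
tcp_pos: [0.5631, -0.3166, 0.127]
orientation: [0.014, 0.707, 0.014, -0.707]
wrist_force: [0.2, 0.4, 2.3]
finger_gap: 0.0154
```

Run:
```python
from go import *
show([*comp(0,-.129),.126],CA-np.pi/2)
```

```text
t 19.65 tcp [ 0.5631 -0.3166  0.127 ] toolx [ 0. -0. -1.] jaw deg -87.7 comp [ 0.0006 -0.1754] F [0.2 0.4 2.3] gap 0.0154 j6 [-0.64  0.49  0.06  1.14 -0.    2.47]
 offset cm [ 0.1  -4.64  0.06] yaw deg 0.05
```

Emit:
{"method": "servo_tool", "body": {"increments": [{"offset": [0,-0.5,0],"yaw": 0},{"offset": [0,-1,0],"yaw": 0},{"offset": [0,-1.5,0],"yaw": 0},{"offset": [0,-1.8,0],"yaw": 0},{"offset": [0,-2.1,0],"yaw": 0},{"offset": [0,-2.3,0],"yaw": 0},{"offset": [0,-2.5,0],"yaw": 0},{"offset": [0,-2.5,0],"yaw": 0}]}}

```text
clock: 20.45
tcp_pos: [0.5621, -0.2913, 0.1271]
orientation: [0.014, 0.707, 0.014, -0.707]
wrist_force: [-0.3, -1.4, 4.4]
finger_gap: 0.0153
```

Run:
```python
from go import *
import cv2
p,d=env.read_camera('wrist');cv2.imwrite('pics/wrist7.png',p[...,::-1])
show([*comp(0,-.129),.126],CA-np.pi/2)
```

```text
t 20.5 tcp [ 0.5621 -0.2913  0.1271] toolx [ 0.  0. -1.] jaw deg -87.7 comp [ 0.0007 -0.1501] F [-0.5 -0.9  5.4] gap 0.0158 j6 [-0.61  0.47  0.02  1.12  0.    2.5 ]
 offset cm [ 0.11 -2.11  0.06] yaw deg 0.07
```

View pics/wrist7.png

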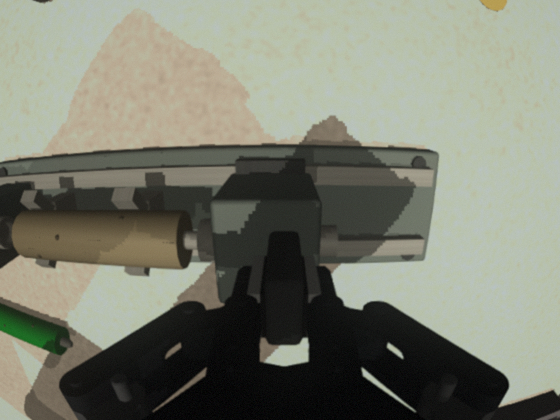

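The tail-end stud at (188,240) is entering the tail cup. I'll keep pushing, more slowly.

Emit:
{"method": "servo_tool", "body": {"increments": [{"offset": [0,-0.25,0],"yaw": 0},{"offset": [0,-0.5,0],"yaw": 0},{"offset": [0,-0.75,0],"yaw": 0},{"offset": [0,-1,0],"yaw": 0},{"offset": [0,-1.2,0],"yaw": 0},{"offset": [0,-1.4,0],"yaw": 0},{"offset": [0,-1.6,0],"yaw": 0},{"offset": [0,-1.6,0],"yaw": 0}]}}

```text
clock: 21.3
tcp_pos: [0.5616, -0.2764, 0.127]
orientation: [0.014, 0.707, 0.013, -0.707]
wrist_force: [-0.5, -4.2, 5.2]
finger_gap: 0.0156
```

Run:
```python
from go import *
import cv2
m=env.camera_model('wrist');p,d=env.read_camera('wrist');cv2.imwrite('pics/wrist8.png',p[...,::-1])
show([*comp(0,-.129),.126],CA-np.pi/2)
C=cframe(wcloud(d,m)).reshape(-1,3);C=C[np.isfinite(C[:,2])]
S=C[(abs(C[:,0])<.012)&(C[:,2]>.098)&(C[:,2]<.108)&(C[:,1]<.07)&(C[:,1]>-.076)];print(np.percentile(S,[.5,50,99.5],axis=0).round(4))
```

```text
t 21.35 tcp [ 0.5616 -0.2764  0.1271] toolx [ 0.001 -0.002 -1.   ] jaw deg -87.7 comp [ 0.0007 -0.1351] F [-0.9 -5.   5.6] gap 0.0153 j6 [-0.59  0.46 -0.    1.11 -0.    2.52]
 offset cm [ 0.11 -0.61  0.07] yaw deg 0.03
[[-0.0117 -0.0756  0.0987]
 [ 0.0021 -0.0221  0.1038]
 [ 0.0119  0.0619  0.1061]]
```

View pics/wrist8.png

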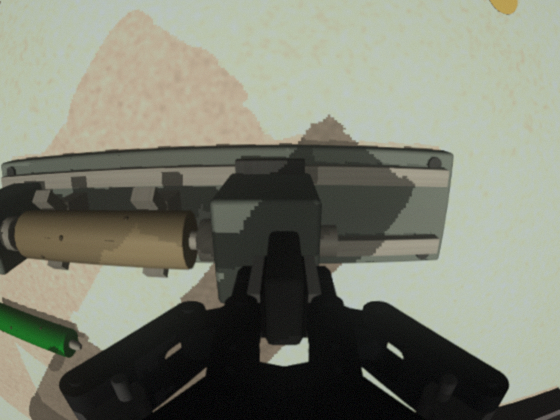

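Emit:
{"method": "servo_tool", "body": {"increments": [{"offset": [0,-0.1,0],"yaw": 0},{"offset": [0,-0.2,0],"yaw": 0},{"offset": [0,-0.3,0],"yaw": 0},{"offset": [0,-0.35,0],"yaw": 0},{"offset": [0,-0.4,0],"yaw": 0},{"offset": [0,-0.45,0],"yaw": 0},{"offset": [0,-0.45,0],"yaw": 0},{"offset": [0,-0.45,0],"yaw": 0}]}}

```text
clock: 22.15
tcp_pos: [0.5614, -0.2723, 0.1271]
orientation: [0.014, 0.707, 0.013, -0.707]
wrist_force: [-0.7, -5.1, 4.0]
finger_gap: 0.0153
```

Run:
```python
from go import *
show([*comp(0,-.129),.126],CA-np.pi/2)
```

```text
t 22.15 tcp [ 0.5614 -0.2723  0.1271] toolx [ 0.001 -0.002 -1.   ] jaw deg -87.8 comp [ 0.0007 -0.131 ] F [-0.7 -5.1  4. ] gap 0.0153 j6 [-0.58  0.45 -0.01  1.11 -0.    2.52]
 offset cm [ 0.11 -0.2   0.07] yaw deg 0.02
```

Emit:
{"method": "servo_tool", "body": {"increments": [{"offset": [0,-0.05,0],"yaw": 0},{"offset": [0,-0.1,0],"yaw": 0},{"offset": [0,-0.12,0],"yaw": 0},{"offset": [0,-0.15,0],"yaw": 0},{"offset": [0,-0.17,0],"yaw": 0},{"offset": [0,-0.2,0],"yaw": 0},{"offset": [0,-0.2,0],"yaw": 0},{"offset": [0,-0.2,0],"yaw": 0}]}}

```text
clock: 22.95
tcp_pos: [0.5613, -0.2703, 0.1271]
orientation: [0.015, 0.707, 0.013, -0.707]
wrist_force: [-0.5, -6.6, 4.1]
finger_gap: 0.0153
```

Run:
```python
from go import *
show([*comp(0,-.129),.126],CA-np.pi/2)
```

```text
t 22.95 tcp [ 0.5613 -0.2703  0.1271] toolx [ 0.001 -0.002 -1.   ] jaw deg -87.8 comp [ 0.0007 -0.1291] F [-0.5 -6.6  4.1] gap 0.0153 j6 [-0.58  0.45 -0.01  1.11 -0.    2.53]
 offset cm [ 0.11 -0.01  0.07] yaw deg 0.01
```

Emit:
{"method": "servo_tool", "body": {"increments": [{"offset": [0,-0.05,0],"yaw": 0},{"offset": [0,-0.1,0],"yaw": 0},{"offset": [0,-0.13,0],"yaw": 0},{"offset": [0,-0.15,0],"yaw": 0},{"offset": [0,-0.15,0],"yaw": 0},{"offset": [0,-0.15,0],"yaw": 0},{"offset": [0,-0.15,0],"yaw": 0},{"offset": [0,-0.15,0],"yaw": 0}]}}

```text
clock: 23.75
tcp_pos: [0.5613, -0.2695, 0.1271]
orientation: [0.015, 0.707, 0.013, -0.707]
wrist_force: [-1.3, -8.3, 2.7]
finger_gap: 0.0154
```

Run:
```python
from go import *
show([*comp(0,-.129),.126],CA-np.pi/2)
```

```text
t 23.75 tcp [ 0.5613 -0.2695  0.1271] toolx [ 0.001 -0.003 -1.   ] jaw deg -87.8 comp [ 0.0007 -0.1283] F [-1.3 -8.3  2.7] gap 0.0154 j6 [-0.58  0.45 -0.01  1.11 -0.    2.53]
 offset cm [0.11 0.07 0.07] yaw deg -0.01
```

Emit:
{"method": "servo_tool", "body": {"increments": [{"offset": [0,-0.05,0],"yaw": 0},{"offset": [0,-0.1,0],"yaw": 0},{"offset": [0,-0.15,0],"yaw": 0},{"offset": [0,-0.2,0],"yaw": 0},{"offset": [0,-0.2,0],"yaw": 0},{"offset": [0,-0.2,0],"yaw": 0},{"offset": [0,-0.2,0],"yaw": 0},{"offset": [0,-0.2,0],"yaw": 0}]}}

```text
clock: 24.55
tcp_pos: [0.5613, -0.2693, 0.1271]
orientation: [0.015, 0.707, 0.011, -0.707]
wrist_force: [-1.6, -14.3, 1.9]
finger_gap: 0.0153
```

Run:
```python
from go import *
import cv2
show([*comp(0,-.129),.126],CA-np.pi/2)
m=env.camera_model('wrist');p,d=env.read_camera('wrist');cv2.imwrite('pics/wrist9.png',p[...,::-1])
C=cframe(wcloud(d,m)).reshape(-1,3);C=C[np.isfinite(C[:,2])]
S=C[(abs(C[:,0])<.012)&(C[:,2]>.098)&(C[:,2]<.108)&(C[:,1]<.1)&(C[:,1]>-.074)];print(np.percentile(S,[.5,50,99.5],axis=0).round(4))
```

```text
t 24.55 tcp [ 0.5613 -0.2693  0.1271] toolx [ 0.001 -0.006 -1.   ] jaw deg -87.8 comp [ 0.0007 -0.1281] F [ -1.6 -14.3   1.9] gap 0.0153 j6 [-0.57  0.45 -0.01  1.1  -0.    2.53]
 offset cm [0.11 0.09 0.07] yaw deg -0.07
[[-0.0117 -0.0697  0.0983]
 [ 0.0019 -0.013   0.1036]
 [ 0.0119  0.0899  0.1061]]
```

View pics/wrist9.png

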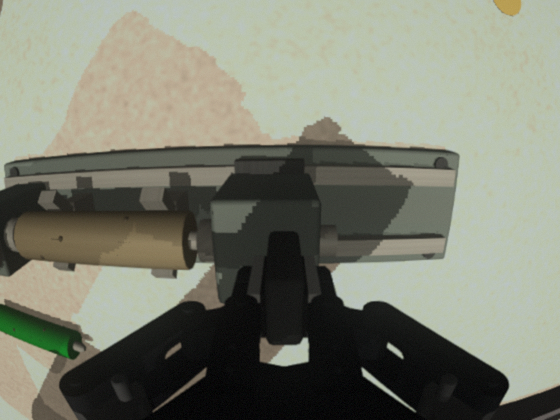

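The force rose from 8 to 14 N with no further movement. That is the hard stop, at q ≈ 0.019–0.020, with the core end at y = -0.070. I'll relax the preload, then open and retreat.

Emit:
{"method": "servo_tool", "body": {"increments": [{"offset": [0,0.1,0],"yaw": 0},{"offset": [0,0.15,0],"yaw": 0},{"offset": [0,0.15,0],"yaw": 0},{"offset": [0,0.15,0],"yaw": 0},{"offset": [0,0.15,0],"yaw": 0},{"offset": [0,0.15,0],"yaw": 0},{"offset": [0,0.15,0],"yaw": 0},{"offset": [0,0.15,0],"yaw": 0}]}}

```text
clock: 25.4
tcp_pos: [0.5613, -0.2694, 0.1271]
orientation: [0.015, 0.707, 0.012, -0.707]
wrist_force: [-1.1, -9.8, 3.2]
finger_gap: 0.0157
```

Emit:
{"method": "servo_tool", "body": {"increments": [{"offset": [0,0,0],"yaw": 0},{"offset": [0,0,0],"yaw": 0},{"offset": [0,0,0],"yaw": 0},{"offset": [0,0,0],"yaw": 0},{"offset": [0,0,0],"yaw": 0},{"offset": [0,0,0],"yaw": 0},{"offset": [0,0,0],"yaw": 0},{"offset": [0,0,0],"yaw": 0}], "claw": 1}}

```text
clock: 26.2
tcp_pos: [0.5611, -0.2672, 0.1268]
orientation: [0.014, 0.707, 0.014, -0.707]
wrist_force: [0.0, -1.2, 0.1]
finger_gap: 0.0854
```

Emit:
{"method": "servo_tool", "body": {"increments": [{"offset": [-1,0,0],"yaw": 0},{"offset": [-3,0,0],"yaw": 0},{"offset": [-6,0,0],"yaw": 0},{"offset": [-9,0,0],"yaw": 0},{"offset": [-11,0,0],"yaw": 0},{"offset": [-12,0,0],"yaw": 0},{"offset": [-12,0,0],"yaw": 0},{"offset": [-12,0,0],"yaw": 0}]}}

```text
clock: 27.0
tcp_pos: [0.5608, -0.267, 0.2461]
orientation: [-0.014, -0.707, -0.014, 0.707]
wrist_force: [0.0, -0.7, 0.4]
finger_gap: 0.0854
```

Run:
```python
from go import *
import cv2
from h import *
show([*comp(0,-.129),.126],CA-np.pi/2)
m=env.camera_model('wrist');p,d=env.read_camera('wrist');cv2.imwrite('pics/wrist10.png',p[...,::-1])
C=cframe(wcloud(d,m)).reshape(-1,3);C=C[np.isfinite(C[:,2])]
S=C[(abs(C[:,0])<.012)&(C[:,2]>.096)&(C[:,2]<.108)&(C[:,1]<.075)&(C[:,1]>-.082)];print('core top',np.percentile(S,[.5,50,99.5],axis=0).round(4),np.polyfit(S[:,1],S[:,2],1))
S=C[(abs(C[:,0])<.03)&(C[:,2]>.157)&(C[:,2]<.172)&(abs(C[:,1]+.13)<.03)];print('handle',np.percentile(S,[.5,50,99.5],axis=0).round(4))
p,d=env.read_camera('top');cv2.imwrite('pics/top3.png',p[...,::-1]);np.savez('top3.npz',p=p,d=d)
p,d=env.read_camera('side');cv2.imwrite('pics/side3.png',p[...,::-1])
```

```text
t 27.0 tcp [ 0.5608 -0.267   0.2461] toolx [-0.001  0.    -1.   ] jaw deg -87.7 comp [ 0.0003 -0.1258] F [ 0.  -0.7  0.4] gap 0.0854 j6 [-0.57  0.4   0.21  1.38 -0.    2.53]
 offset cm [12.01  0.33  0.03] yaw deg 0.05
core top [[-0.0119 -0.0812  0.0972]
 [ 0.0011 -0.0106  0.1037]
 [ 0.0119  0.0688  0.1062]] [0.00747777 0.10330827]
handle [[-0.0171 -0.136   0.1578]
 [ 0.0005 -0.1284  0.164 ]
 [ 0.0157 -0.1209  0.1657]]
```

View pics/wrist10.png

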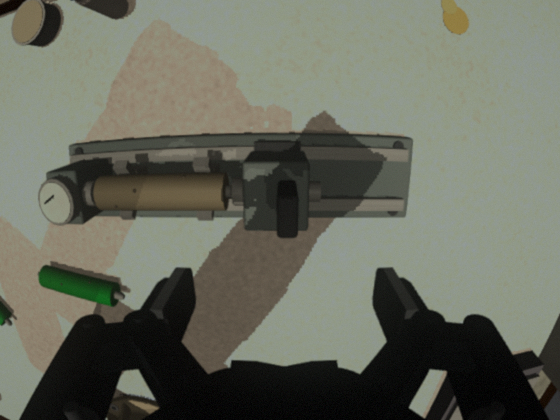

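View pics/top3.png

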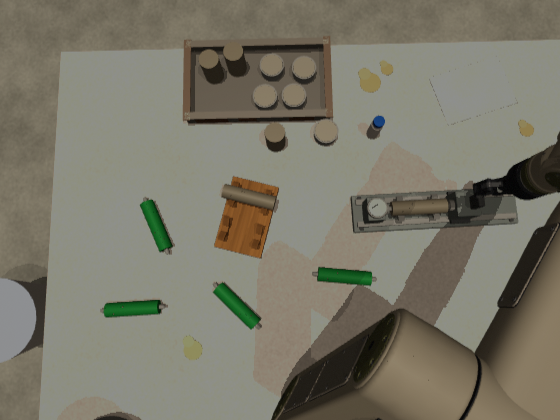

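The core sits in both cups, with its ends at y ≈ ±0.07. The bar reads q ≈ 0.0194. The plain core and bystanders are in the same pixels as before, and the gripper is clear.

Run:
```python
from workcell import env
print(env.hand_in())
```

```text
the job is handed in; nothing more can be done
None
```

I mounted the studded core in the comparator and handed the job in at about 27 s; the hand-in gives no verdict. I drew the tailstock back to about 0.066 m and laid the core on the V rests under light contact (about 8 N). I then pushed the tailstock forward until it met a hard stop, released it and raised the gripper clear.

**Last checks:**
- **Core:** the wrist camera puts the two end faces at about ±70 mm, so its centre is within about 1 mm of the mounting point. It looked level and on the axis. Once the core was down, a line fitted along its top had a slope of about 0.001 rad. The final fit gave 0.0075 rad, but that crop also took in points beyond the core.
- **Tailstock:** it reads about 0.0194 m from the bar's position. On the last push the force rose from 8 to 14 N with only 0.2 mm of movement.
- **Other items:** by eye in the final top image, the plain core, tin, tube and thick cylinder are where they started; I did not measure them.

No check failed. The wrist camera, top camera and arm readings differed by 1–2 mm, in line with the stated calibration.

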